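# Scrape the dry clay chips off the plaster slab

## Robot

A 6-joint arm with a two-finger parallel gripper is mounted at the origin on the work surface. World frame = base frame: x ahead of the robot, y to its left, z up, the work surface at z = 0. Lengths are in m, angles in rad, forces in N, time in s.
With the tool pointing down it reaches from about 0.425 to 0.95 m from the base axis. Payload 3.5 kg.
Tool frame: the origin (TCP) lies midway between the tips of the shut fingers; the grasp point (between the pads) lies 19 mm behind it; z points along the fingers, y is the direction in which the jaws open and shut (so a half turn about z gives the same grasp; the last joint's range is limited). The gripper opens to 85 mm and grips with 20 to 120 N. Pads are 22 mm wide; open, the fingers measure 114 mm over their backs; the gripper's body (76 mm by 85 mm) begins 54 mm behind the grasp point. The pads swing forward as they close: fully open they stand 13 mm farther back than shut.
Start: joints at [-1.3, 0.286, 1.577, -0, 1.279, -0.15], TCP at [0.276, -0.616, 0.231] pointing down, gripper open.
Joint ranges: [-2.77, 2.77], [-0.9, 2.22], [0.21, 2.48], [-1.53, 4.67], [0.24, 2.81], [-2.84, 2.84]. Speed limits (rad/s): [2.79, 2.79, 3.14, 3.14, 3.14, 3.14].

## Interface

Orientations are given as a unit quaternion [x, y, z, w].
In Python, from plant import * gives the robot as it stands.
- The arm moves only by the shell command python3 -m jog 'ROWS' [FORCE]. ROWS is a JSON object of lists of equal length, an entry for each row: "travel": the shift along the world's x, y, z in mm, a list of three; "dr": the turn, a rotation vector about the world's x, y, z in degrees, a list of three; "jaw": the closure in counts, from 0 (fully open) to 255 (shut). In form: {"travel": [[x, y, z], ...], "dr": [[wx, wy, wz], ...], "jaw": [jaw, ...]}. A call has 1 to 5 rows; each row shifts and turns the commanded pose from where the row before left it; what a row does not reach is not made up. A row lasts 1/12 s, in which the tool goes at most 41.7 mm and 7.16 degrees, less where a joint would pass 70% of its speed; a pose out of reach is approached as far as the arm can. A call is refused whole if a number of a shift passes 41.7 or a number of a turn 7.16, either way. A call with a gripper value outside its range is refused whole. The fingers move at their own pace and stop on an object; FORCE is the grip in N (left out, the last holds). Time passes only in rows, so rows that do not move let the fingers close. It gives the time, the measured TCP pose, the force and the opening at its end, in the units of the state.
- get_state(): the state, without advancing time (a new reading comes with each control period).
- read_camera(name): name is "scene" or "top" or "wrist"; returns the picture (400x640x3 uint8, red, green, blue); there is no depth.
- camera_info(name): a dict with "K" (3x3 intrinsics, pixels), "R" (3x3) and "t" (3): a world point X has camera coordinates R X + t; the wrist camera has in their place "mount" (4x4, takes a point from camera to tool coordinates, whose origin is the TCP and whose axes are the flange's). Camera axes: x right, y down, z forward; pixel columns grow to the right and rows downward; lengths in m; the calibration is good to about 2 mm. The wrist camera is an equidistant fisheye: a pixel r from the principal point sees the ray r / f radians off the axis. A picture is of the moment at which its call begins: read the wrist's pose just before it. camera_info takes no time and is no camera call.
- sign_off(): hands the job in, once; it reports no verdict.
The state is a dict: "time": time; "qpos": joint angles; "dq": joint speeds; "joint_efforts": joint torques, N m; "eef_pos": TCP position; "tcp_rot": TCP orientation; "contact_force": force on the tool from outside, world axes, zero at the start; "wrist_torque": the same for the moment, N m; "opening": opening from 0.0 (shut) to 1.0 (fully open).
Only numpy, scipy, OpenCV 4.12 (cv2) and the standard library are available. Lean on these libraries where they do the work, as an engineer would, in place of code of your own. Each camera call takes 0.05 s, during which the arm holds its last target. There are 200 camera calls.

## Task

The scraper block stands on end in the small wooden caddy: take it out by its top and lay it down on the bare table on its long steel edge, let go, and take it again from above by its wooden back. With the scraper held steel edge down, wipe all five dry clay chips off the plaster slab into the steel tray at the slab's end, never touching the chips with the gripper. Then lay the scraper down on the table, clear of the slab and tray, and leave the pots, the jar and the wooden stick where they stand.

Things in the scene. Friction and masses are not known exactly. Their poses are not given: they have to be found in the camera images.
- scraper: Wooden scraper block, 130 mm long, 28 mm thick, 56 mm from steel edge to wooden back, about 0.18 kg. It starts standing on end in the caddy. Origin: centre of the end then lowest (5 mm above the table). Own z: along its length to the other end; own x: from steel edge (face at x = -28 mm) to back (x = +28 mm); y: across its thickness. Steel edge down = own x up.
- scraper_edge (a point): Middle of the scraper's steel edge face, at x = -28 mm, y = 0, z = 65 mm in the scraper's frame. The steel is a strip 16 mm deep along the whole length of one long side.
- scraper_mid (a point): Centre of the scraper block, 65 mm from either end.
- caddy: Fixed wooden caddy, walls 50 mm high, 5 mm thick. Scraper's compartment 66 (own x) by 32 mm inside; origin on the table under its centre. Beside it on own -x (63 mm off) a 50 by 42 mm compartment with three thin fixed tools up to 117 mm high. Turned up to 0.4 rad either way; the scraper starts half-turned to it, its steel edge to the caddy's +x (away from the robot).
- slab: White plaster slab, fixed, 170 mm along own x, 190 mm along own y, top 45 mm above the table, no rims, on two wooden battens, with a steel catch tray fixed under its end on own -y (that end is at own y = -95 mm). Origin on the table under the slab's centre; own z up. Turned up to 0.3 rad either way.
- slab_top (a point): Centre of the slab's top face, 45 mm above the table.
- tray (a point): Centre of the tray's inner floor, 135 mm from the slab's centre along the slab's own -y, 5 mm above the table. The tray is open on top, 170 by 80 mm inside, walls 5 mm thick with their tops 36 mm above the table (9 mm below the slab's top), so chips pushed over the slab's end drop in.
- chip0: Loose chip of dry terracotta clay, about 24 x 16 x 9 mm, 11 g, lying flat on the slab at the start, its centre within 36 mm of the slab's centre line (own x = 0) and between own y = -63 and +43 mm. Origin: centre of its underside.
- chip1: Loose chip of dry terracotta clay, about 20 x 18 x 8 mm, 11 g, lying flat on the slab at the start, its centre within 36 mm of the slab's centre line (own x = 0) and between own y = -63 and +43 mm. Origin: centre of its underside.
- chip2: Loose chip of dry terracotta clay, about 22 x 14 x 10 mm, 11 g, lying flat on the slab at the start, its centre within 36 mm of the slab's centre line (own x = 0) and between own y = -63 and +43 mm. Origin: centre of its underside.
- chip3: Loose chip of dry terracotta clay, about 18 x 18 x 9 mm, 11 g, lying flat on the slab at the start, its centre within 36 mm of the slab's centre line (own x = 0) and between own y = -63 and +43 mm. Origin: centre of its underside.
- chip4: Loose chip of dry terracotta clay, about 24 x 14 x 8 mm, 11 g, lying flat on the slab at the start, its centre within 36 mm of the slab's centre line (own x = 0) and between own y = -63 and +43 mm. Origin: centre of its underside.
- mug: Bystander: unglazed mug with handle, 80 mm wide, 85 mm high, behind. Origin under its centre.
- cup: Bystander: small white cup without handle, 64 mm wide, 62 mm high, standing between caddy and slab, towards the back. Origin under its centre.
- bowl: Bystander: unglazed bowl, 120 mm wide, 50 mm high, at the robot's right. Origin under its centre.
- jar: Bystander: closed amber glass jar, 72 mm wide, 100 mm high, at the robot's left. Origin under its centre.
- stick: Bystander: plain wooden thickness stick lying on the table, 240 x 30 x 12 mm, behind the caddy. Origin under its centre, length along own x.
- pitcher: Bystander: small unglazed pitcher, 90 mm wide, 120 mm high, at the back right. Origin under its centre.
There are look-alikes about, which are no part of the job. There is more than one size of the scraper; the job needs the middle-sized.

How it is judged:
By the outcome, as a careful person would: the job done as asked, in the order asked, and still so for the second after the job is handed in, with the robot touching nothing.
It also fails if it takes over 70 s, if anything falls off the work surface, if the arm or the gripper's body presses on something with over 40 N, if the wrist force passes 120 N, or if a joint passes its speed limit or range.

## Working session

There is one attempt and no reset: what is moved stays moved. The work goes in short steps, Python scripts to look and compute and a shell command to move; the robot and the scene stay as the last step left them, time stands still between calls to the robot, and variables do not carry over. Pictures are saved under pics/ and viewed, about 8 in all and at most 12, crops included, and the job is handed in when it is done.

```bash
mkdir -p pics; ls; python3 - <<'E'
from plant import *
import cv2,json
s=get_state();print({k:s[k] for k in('time','eef_pos','tcp_rot','contact_force','opening')})
for n in('scene','top'):
    cv2.imwrite(f'pics/{n}0.png',read_camera(n)[:,:,::-1]);
for n in('scene','top','wrist'):print(n,camera_info(n))
E
```

```text
pics
{'time': 0.0, 'eef_pos': array([ 0.27557799, -0.61545468,  0.22990218]), 'tcp_rot': array([ 9.77951433e-01,  2.08829001e-01, -5.84197241e-05, -1.19982238e-03]), 'contact_force': array([-1.02196491,  0.13317119, -0.18538386]), 'opening': 1.0003745308077008}
scene {'K': array([[365.2885627 ,   0.        , 314.95259663],
       [  0.        , 365.2885627 , 198.99942652],
       [  0.        ,   0.        ,   1.        ]]), 'R': array([[ 0.86128205,  0.50798711,  0.0119303 ],
       [ 0.43857249, -0.731324  , -0.52232114],
       [-0.25660749,  0.45509813, -0.8526654 ]]), 't': array([-0.47479067, -0.19430991,  1.27656364])}
top {'K': array([[367.73521642,   0.        , 310.10705501],
       [  0.        , 367.73521642, 192.38500386],
       [  0.        ,   0.        ,   1.        ]]), 'R': array([[ 0.02414745, -0.99966644, -0.00916023],
       [-0.98040697, -0.0218884 , -0.19576277],
       [ 0.19549697,  0.01370793, -0.9806085 ]]), 't': array([-0.01015148,  0.5561916 ,  0.96173583])}
wrist {'K': array([[309.70691629,   0.        , 315.79833282],
       [  0.        , 309.70691629, 201.19227102],
       [  0.        ,   0.        ,   1.        ]]), 'mount': array([[-1.41541353e-03, -9.58786298e-01, -2.84124676e-01,
         7.27219909e-02],
       [ 9.99998628e-01, -1.11246221e-03, -1.22762328e-03,
         1.54235567e-04],
       [ 8.60950417e-04, -2.84126024e-01,  9.58786557e-01,
        -1.42954123e-01],
       [ 0.00000000e+00,  0.00000000e+00,  0.00000000e+00,
         1.00000000e+00]])}
```

View pics/scene0.png

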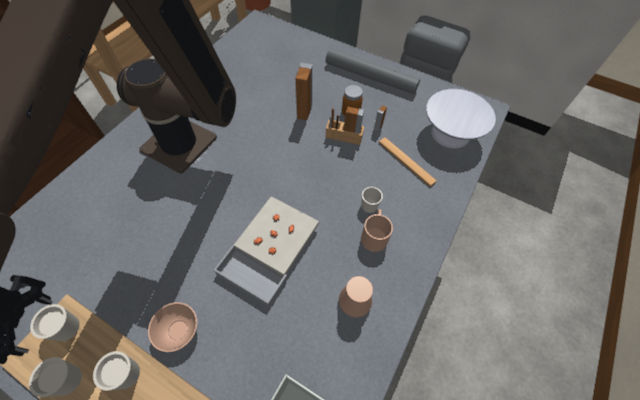

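View pics/top0.png

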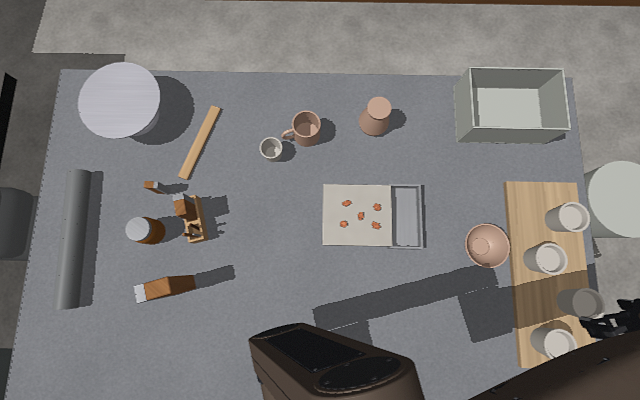

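The scene view shows the caddy at about (345,128) with the scraper standing in it, and the slab at (278,235) with the tray on its near side. In the top view the caddy is at (193,218), and the slab spans (323–392, 185–247) with the tray at (408,215). The big look-alike is at (165,287) and the small one at (151,185).

```bash
cat > h.py <<'E'
from plant import *
import cv2, numpy as np
from scipy.spatial.transform import Rotation as Ro
def ray(n,u,v,z):
    c=camera_info(n);R,t=np.array(c['R']),np.array(c['t']);o=-R.T@t
    d=R.T@np.linalg.inv(c['K'])@[u,v,1];return o+d*(z-o[2])/d[2]
def proj(n,X):
    c=camera_info(n);p=c['K']@(np.array(c['R'])@X+c['t']);return p[:2]/p[2]
def wray(u,v,z,s):
    c=camera_info('wrist');K=c['K'];M=np.array(c['mount']);x,y=u-K[0,2],v-K[1,2];r=np.hypot(x,y);th=r/K[0,0]
    d=np.array([x/r*np.sin(th),y/r*np.sin(th),np.cos(th)]) if r>0 else np.array([0,0,1.])
    R=Ro.from_quat(s['tcp_rot']).as_matrix();o=R@M[:3,3]+s['eef_pos'];d=R@M[:3,:3]@d
    return o+d*(z-o[2])/d[2]
def st():
    s=get_state();R=Ro.from_quat(s['tcp_rot']).as_matrix()
    print('t%.2f'%s['time'],'pos',np.round(s['eef_pos']*1000,1),'x',np.round(R[:,0],3),'y',np.round(R[:,1],3),'z',np.round(R[:,2],3),'F',np.round(s['contact_force'],1),'op %.3f'%s['opening'],'q',np.round(s['qpos'],2));return s
E
python3 - <<'E'
from h import *
a=cv2.imread('pics/top0.png');b=cv2.imread('pics/scene0.png')
A=cv2.resize(a[170:270,130:240],None,fx=5,fy=5,interpolation=cv2.INTER_CUBIC)[:,:400]
B=cv2.resize(b[80:155,290:395],None,fx=5,fy=5,interpolation=cv2.INTER_CUBIC)[:375,:400]
o=np.zeros((500,800,3),np.uint8);o[:,:400]=A;o[:375,400:]=B;cv2.imwrite('pics/c1.png',o)
# slab
hsv=cv2.cvtColor(a,cv2.COLOR_BGR2HSV);roi=np.zeros(a.shape[:2],np.uint8);roi[170:260,310:393]=1
m=((hsv[...,2]>140)&(hsv[...,1]<60)|(hsv[...,1]>100)).astype(np.uint8)*roi
m=cv2.morphologyEx(m,cv2.MORPH_CLOSE,np.ones((5,5)))
c=max(cv2.findContours(m,0,2)[0],key=cv2.contourArea);r=cv2.minAreaRect(c);bx=cv2.boxPoints(r)
P=np.array([ray('top',u,v,.045) for u,v in bx]);print(r,'\n',P.round(3),P.mean(0).round(4),np.linalg.norm(P-np.roll(P,1,0),axis=1))
m2=((hsv[...,1]>90)&(hsv[...,0]<20)).astype(np.uint8)*roi
for c in cv2.findContours(m2,0,2)[0]:
    M=cv2.moments(c)
    if M['m00']>5:
        u,v=M['m10']/M['m00'],M['m01']/M['m00'];print('chip',u,v,M['m00'],ray('top',u,v,.05).round(3))
E
```

```text
((355.5, 216.0), (72.0, 73.0), 90.0) 
 [[ 0.594 -0.021  0.045]
 [ 0.599 -0.226  0.045]
 [ 0.399 -0.222  0.045]
 [ 0.394 -0.025  0.045]] [ 0.4967 -0.1236  0.045 ] [0.19987843 0.20474307 0.19969001 0.19700801]
chip 375.4644808743169 225.02185792349724 30.5 [ 0.471 -0.177  0.05 ]
chip 343.0 223.5 28.0 [ 0.473 -0.089  0.05 ]
chip 360.265306122449 215.4829931972789 24.5 [ 0.496 -0.136  0.05 ]
chip 376.8273809523809 206.70833333333331 28.0 [ 0.521 -0.182  0.05 ]
chip 346.1111111111111 202.55555555555554 25.5 [ 0.531 -0.097  0.05 ]
```

View pics/c1.png

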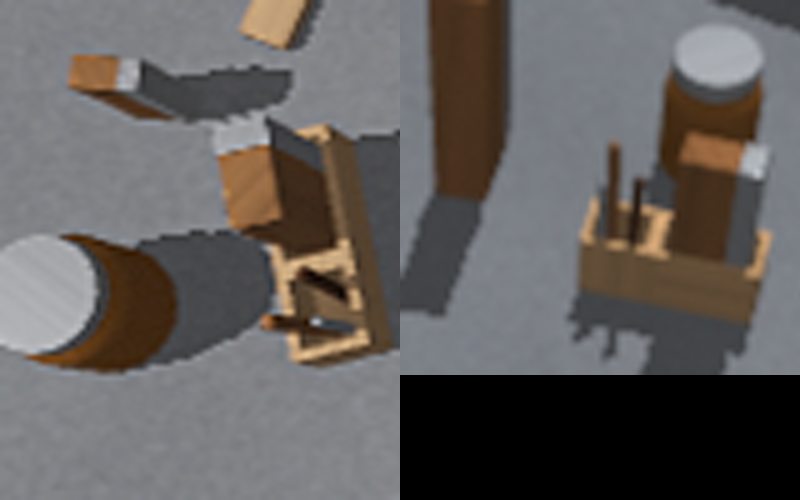

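The crop shows the mid-size scraper's top face centred at about (249,173) in the left half and (727,157) in the right half, with its steel side away from the robot. The chips and slab top are clear, and the slab is nearly square to the world with the tray towards −y.

```bash
python3 - <<'E'
from h import *
f=lambda x,y:(130+x/5-.4,170+y/5-.4)
print('top c',ray('top',*f(249,173),.135).round(4)); print('scene c',ray('scene',290+(327)/5-.4,80+157/5-.4,.135).round(4))
for p in [(213,125),(268,118),(283,218),(233,232)]: print(ray('top',*f(*p),.135).round(3))
for n,p,z in [('caddy far R',(330,125),.05),('caddy near R',(372,345),.05),('near L',(298,362),.05)]:print(n,ray('top',*f(*p),z).round(3))
for n,(u,v),z in [('stick a',(217,107),.012),('stick b',(183,178),.012),('cup',(271,148),.062),('jar',(138,229),.1),('bowl',(488,245),.05),('mug',(306,126),.085),('trayR',(424,247),.036),('trayRf',(423,185),.036),('slab bl',(323,246),.045),('slab fl',(323,185),.045),('slab fr',(390,184),.045),('bigblock',(140,293),.2)]:
  print(n,ray('top',u,v,z).round(3))
a=cv2.imread('pics/top0.png');print(a[215,316:330].max(1),a[215,385:396].max(1),a[178:190,350].max(1),a[240:253,350].max(1))
E
```

```text
top c [0.5024 0.3322 0.135 ]
scene c [0.5051 0.3302 0.135 ]
[0.527 0.353 0.135]
[0.531 0.325 0.135]
[0.48  0.313 0.135]
[0.472 0.337 0.135]
caddy far R [0.544 0.321 0.05 ]
caddy near R [0.423 0.288 0.05 ]
near L [0.413 0.328 0.05 ]
stick a [0.822 0.292 0.012]
stick b [0.599 0.375 0.012]
cup [0.68  0.116 0.062]
jar [0.44  0.447 0.1  ]
bowl [ 0.424 -0.479  0.05 ]
mug [0.738 0.018 0.085]
trayR [ 0.415 -0.311  0.036]
trayRf [ 0.588 -0.315  0.036]
slab bl [ 0.411 -0.036  0.045]
slab fl [ 0.58  -0.033  0.045]
slab fr [ 0.587 -0.22   0.045]
bigblock [0.288 0.378 0.2  ]
[138 138 137 136 134 132 154 189 189 189 188 188 186 186] [186 186 187 186 188 192 170  79  91  94  87] [133 133 136 137 136 133 119 197 188 187 186 186] [188 188 188 190 194 121 136 138 136 135 134 134 137]
```

```bash
J="python3 -m jog"
python3 -m jog '{"travel":[[22,31,6],[22,31,6],[22,31,6],[22,31,6],[22,31,6]],"dr":[[0,0,3],[0,0,7],[0,0,7],[0,0,7],[0,0,7]],"jaw":[0,0,0,0,0]}' 30 >/dev/null
python3 -m jog '{"travel":[[22,32,6],[22,32,6],[22,32,6],[22,32,6],[22,32,6]],"dr":[[0,0,7],[0,0,7],[0,0,7],[0,0,7],[0,0,7]],"jaw":[0,0,0,0,0]}' 
python3 -m jog '{"travel":[[0,38,0],[0,38,0],[0,38,0],[0,38,0],[0,38,0]],"dr":[[0,0,7],[0,0,7],[0,0,7],[0,0,7],[0,0,7]],"jaw":[0,0,0,0,0]}' 
python3 -m jog '{"travel":[[0,38,0],[0,38,0],[0,38,0],[0,38,0],[0,38,0]],"dr":[[0,0,7],[0,0,7],[0,0,7],[0,0,7],[0,0,7]],"jaw":[0,0,0,0,0]}' >/dev/null
python3 -m jog '{"travel":[[0,38,0],[0,38,0],[0,38,0],[0,38,0],[0,38,0]],"dr":[[0,0,7],[0,0,7],[0,0,7],[0,0,7],[0,0,7]],"jaw":[0,0,0,0,0]}' 
python3 -c "
from h import *
st()"
```

```text
time: 0.93
eef_pos: [0.4963, -0.2991, 0.2911]
tcp_rot: [0.704, 0.71, -0.0, -0.0]
contact_force: [0.8, -0.1, -0.0]
opening: 1.001
time: 1.35
eef_pos: [0.4952, -0.1092, 0.2908]
tcp_rot: [0.458, 0.889, 0.0, -0.0]
contact_force: [1.1, -0.3, -0.1]
opening: 0.999
time: 2.18
eef_pos: [0.495, 0.2708, 0.2908]
tcp_rot: [-0.135, 0.991, -0.0, -0.0]
contact_force: [0.4, -0.3, 0.2]
opening: 1.0
t2.18 pos [495.  270.8 290.8] x [-0.964 -0.267  0.001] y [-0.267  0.964 -0.   ] z [-0.001 -0.    -1.   ] F [ 0.4 -0.3  0.2] op 1.000 q [ 0.32  0.    1.79 -0.    1.35 -1.52]
```

```bash
python3 -m jog '{"travel":[[3,30,-20],[3,30,-20],[2,0,-10],[0,0,0]],"dr":[[0,0,0],[0,0,0],[0,0,0],[0,0,0]],"jaw":[0,0,0,0]}' >/dev/null
python3 - <<'E'
from h import *
s=st();im=read_camera('wrist')[:,:,::-1].copy();cv2.imwrite('pics/w1.png',im)
E
```

```text
t2.52 pos [501.7 329.2 236.8] x [-0.965 -0.263  0.008] y [-0.263  0.965 -0.002] z [-0.007 -0.004 -1.   ] F [-0.2 -0.4 -0.6] op 1.000 q [ 0.41  0.12  1.76 -0.    1.27 -1.42]
```

View pics/w1.png

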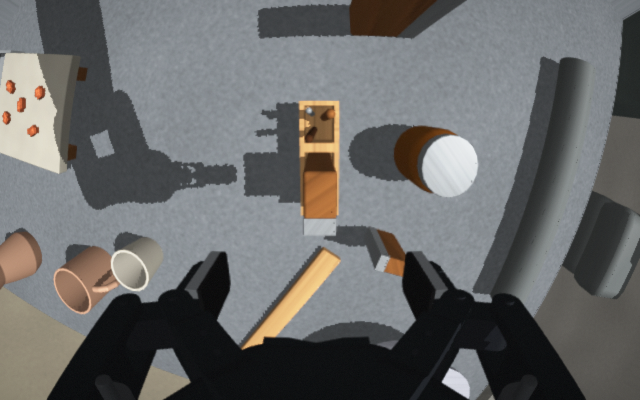

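The wrist view shows the scraper's top face at roughly (303–337, 171–236), with the steel at the lower end, centred between the fingers and square to the image.

```bash
python3 - <<'E'
from h import *
s=st()
P=[wray(u,v,.135,s) for u,v in [(304,172),(337,172),(337,236),(303,235)]];print(np.round(P,4),np.mean(P,0).round(4))
im=cv2.imread('pics/w1.png');print(im[200,295:345].tolist()[::3]); print([ (v,im[v,320].tolist()) for v in range(162,178,2)])
E
```

```text
t2.57 pos [502.6 328.6 238.9] x [-0.965 -0.262  0.005] y [-0.262  0.965 -0.001] z [-0.004 -0.003 -1.   ] F [-0.3  0.5  0.7] op 1.001 q [ 0.41  0.12  1.76 -0.    1.27 -1.43]
[[0.482  0.313  0.135 ]
 [0.475  0.3389 0.135 ]
 [0.5289 0.3546 0.135 ]
 [0.5356 0.3259 0.135 ]] [0.5054 0.3331 0.135 ]
[[75, 73, 70], [74, 72, 68], [59, 86, 110], [39, 74, 117], [63, 116, 182], [59, 110, 173], [55, 104, 165], [56, 106, 168], [59, 111, 175], [61, 114, 181], [62, 115, 183], [63, 119, 187], [65, 120, 188], [62, 118, 185], [110, 167, 215], [144, 139, 134], [154, 148, 143]]
[(162, [21, 39, 61]), (164, [20, 37, 60]), (166, [20, 38, 61]), (168, [23, 41, 63]), (170, [23, 42, 66]), (172, [40, 75, 121]), (174, [50, 91, 144]), (176, [52, 100, 159])]
```

```bash
python3 -m jog '{"travel":[[1,2,-35],[1,1,-35],[1,1,-35],[0,0,-30],[0,0,-9]],"dr":[[0,0,0.5],[0,0,0],[0,0,0],[0,0,0],[0,0,0]],"jaw":[0,0,0,0,0]}' 40
python3 -m jog '{"travel":[[0,0,0],[0,0,0],[0,0,0],[0,0,0],[0,0,0]],"dr":[[0,0,0],[0,0,0],[0,0,0],[0,0,0],[0,0,0]],"jaw":[255,255,255,255,255]}'
python3 -m jog '{"travel":[[0,0,0],[0,0,0],[0,0,0],[0,0,0],[0,0,0]],"dr":[[0,0,0],[0,0,0],[0,0,0],[0,0,0],[0,0,0]],"jaw":[255,255,255,255,255]}'
```

```text
time: 2.98
eef_pos: [0.5045, 0.3303, 0.0931]
tcp_rot: [-0.135, 0.991, -0.001, -0.004]
contact_force: [-1.0, -0.7, -1.6]
opening: 1.003
time: 3.4
eef_pos: [0.5084, 0.3336, 0.1003]
tcp_rot: [-0.136, 0.991, 0.001, 0.002]
contact_force: [0.5, -0.9, 1.0]
opening: 0.317
time: 3.82
eef_pos: [0.5084, 0.3338, 0.1002]
tcp_rot: [-0.136, 0.991, 0.001, 0.002]
contact_force: [-0.2, 0.3, 6.4]
opening: 0.323
```

```bash
python3 -m jog '{"travel":[[0,0,20],[0,0,30],[0,0,30],[0,0,30],[0,0,30]],"dr":[[0,0,0],[0,0,0],[0,0,0],[0,0,0],[0,0,0]],"jaw":[255,255,255,255,255]}'
python3 -m jog '{"travel":[[0,-5,0],[0,-12,0],[0,-12,0],[0,-13,0],[0,-13,0]],"dr":[[0,0,-7],[0,0,-7],[0,0,-7],[0,0,-7],[0,0,-7]],"jaw":[255,255,255,255,255]}' >/dev/null
python3 -m jog '{"travel":[[-2,-13,0],[-2,-13,0],[-2,-13,0],[-2,-13,0],[0,-13,0]],"dr":[[0,0,-7],[0,0,-7],[0,0,-7],[0,0,-7],[0,0,-7]],"jaw":[255,255,255,255,255]}'  >/dev/null
python3 -m jog '{"travel":[[0,-12,0],[0,-12,0],[0,-12,0],[0,-12,0],[0,-8,0]],"dr":[[0,0,-7.1],[0,0,-7.1],[0,0,-7.1],[0,0,-7.1],[0,0,-7.1]],"jaw":[255,255,255,255,255]}' 
python3 -m jog '{"travel":[[0,0,-5],[0,0,-10],[0,0,-15],[0,0,-15],[0,0,-10]],"dr":[[6.5,0,0],[6.5,0,0],[6.5,0,0],[6.5,0,0],[6.5,0,0]],"jaw":[255,255,255,255,255]}' 
python3 -m jog '{"travel":[[0,0,-5],[0,0,0]],"dr":[[7,0,0],[0,0,0]],"jaw":[255,255]}' >/dev/null
python3 - <<'E'
from h import *
s=st()
cv2.imwrite('pics/s2.png',cv2.resize(read_camera('scene')[40:260,180:480,::-1],None,fx=2.4,fy=2.4))
E
```

```text
time: 4.23
eef_pos: [0.506, 0.3327, 0.2379]
tcp_rot: [-0.136, 0.991, -0.0, -0.001]
contact_force: [0.5, 0.5, -2.8]
opening: 0.323
time: 5.48
eef_pos: [0.4981, 0.1559, 0.2366]
tcp_rot: [0.709, 0.706, -0.001, -0.0]
contact_force: [-0.6, 0.4, -2.3]
opening: 0.321
time: 5.9
eef_pos: [0.4981, 0.1567, 0.1815]
tcp_rot: [0.678, 0.679, 0.2, -0.199]
contact_force: [-0.3, -0.2, -2.6]
opening: 0.325
t6.07 pos [496.3 155.  172.7] x [0.006 0.77  0.638] y [ 1.    -0.002 -0.007] z [-0.004  0.638 -0.77 ] F [-1.  -0.8 -2.8] op 0.321 q [-0.21  0.02  2.1   0.71  1.28 -0.51]
```

View pics/s2.png

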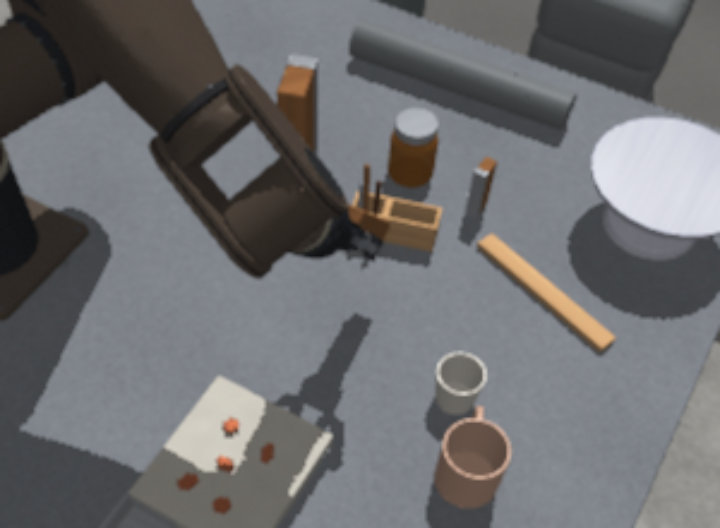

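The scene view shows the scraper out of the caddy and tilted at about (370,225), with the bystanders undisturbed. Now I lower it to first contact.

```bash
python3 -m jog '{"travel":[[0,0,-20],[0,0,-20],[0,0,-15],[0,0,-5],[0,0,-5]],"dr":[[0,0,0],[0,0,0],[0,0,0],[0,0,0],[0,0,0]],"jaw":[255,255,255,255,255]}' 25
for i in 1 2 ; do python3 -m jog '{"travel":[[0,0,-4],[0,0,-4],[0,0,0]],"dr":[[0,0,0],[0,0,0],[0,0,0]],"jaw":[255,255,255]}'; done
```

```text
time: 6.53
eef_pos: [0.4989, 0.1575, 0.1126]
tcp_rot: [0.664, 0.667, 0.239, -0.238]
contact_force: [-0.2, 0.3, -1.5]
opening: 0.321
time: 6.78
eef_pos: [0.4989, 0.157, 0.1044]
tcp_rot: [0.665, 0.666, 0.239, -0.238]
contact_force: [-0.1, 0.1, -1.9]
opening: 0.321
time: 7.03
eef_pos: [0.4984, 0.1569, 0.0957]
tcp_rot: [0.665, 0.666, 0.239, -0.239]
contact_force: [-0.1, 0.3, -2.2]
opening: 0.32
```

```bash
python3 -m jog '{"travel":[[0,0,-4],[0,0,0]],"dr":[[0,0,0],[0,0,0]],"jaw":[255,255]}'|grep -A0 -E "pos|force"
python3 -m jog '{"travel":[[0,0,-3],[0,0,0]],"dr":[[0,0,0],[0,0,0]],"jaw":[255,255]}'|grep -E "pos|force"
python3 -m jog '{"travel":[[-0,-8,-5],[0,-8,-5],[0,0,0]],"dr":[[0,0,0],[0,0,0],[0,0,0]],"jaw":[255,255,255]}'|grep -E "pos|force"
python3 -m jog '{"travel":[[0,-8,-7],[0,-8,-7],[0,0,0]],"dr":[[0,0,0],[0,0,0],[0,0,0]],"jaw":[255,255,255]}'|grep -E "pos|force"
```

```text
eef_pos: [0.4984, 0.1569, 0.0917]
--
contact_force: [-0.0, 0.5, -1.9]
eef_pos: [0.4985, 0.1569, 0.0888]
contact_force: [-1.0, 0.4, -2.4]
eef_pos: [0.4992, 0.14, 0.0795]
contact_force: [-0.3, 0.1, 3.3]
eef_pos: [0.4993, 0.1235, 0.0649]
contact_force: [-0.6, -2.0, 3.7]
```

```bash
python3 -m jog '{"travel":[[0,-6,-8],[0,-6,-8],[0,0,0]],"dr":[[0,0,0],[0,0,0],[0,0,0]],"jaw":[255,255,255]}'|grep -E "pos|force"
python3 -m jog '{"travel":[[0,-5,-8],[0,-4,-8],[0,0,0]],"dr":[[0,0,0],[0,0,0],[0,0,0]],"jaw":[255,255,255]}'|grep -E "pos|force"
python3 -m jog '{"travel":[[0,-3,-7],[0,-2,-4],[0,0,0]],"dr":[[0,0,0],[0,0,0],[0,0,0]],"jaw":[255,255,255]}'|grep -E "pos|force"
python3 - <<'E'
from h import *
s=st()
a=cv2.resize(read_camera('top')[170:280,200:360,::-1],None,fx=4,fy=4)
b=cv2.resize(read_camera('wrist')[:,:,::-1],None,fx=.5,fy=.5)
o=np.zeros((440,780,3),np.uint8);o[:,:640]=a;o=np.vstack([o[:,:]]);cv2.imwrite('pics/l3.png',o)
w=read_camera('wrist')[:,:,::-1];cv2.imwrite('pics/l3w.png',w)
E
```

```text
eef_pos: [0.4993, 0.1114, 0.0488]
contact_force: [-0.1, -3.1, 3.3]
eef_pos: [0.499, 0.1031, 0.0326]
contact_force: [-0.2, -1.8, 2.8]
eef_pos: [0.4989, 0.0988, 0.0218]
contact_force: [1.0, 0.3, 2.6]
t8.62 pos [498.9  98.8  21.8] x [-0.     0.771  0.636] y [ 1.    -0.     0.001] z [ 0.001  0.636 -0.771] F [1.  0.3 2.6] op 0.325 q [-0.32  0.31  2.12  0.75  1.1  -0.81]
```

View pics/l3w.png

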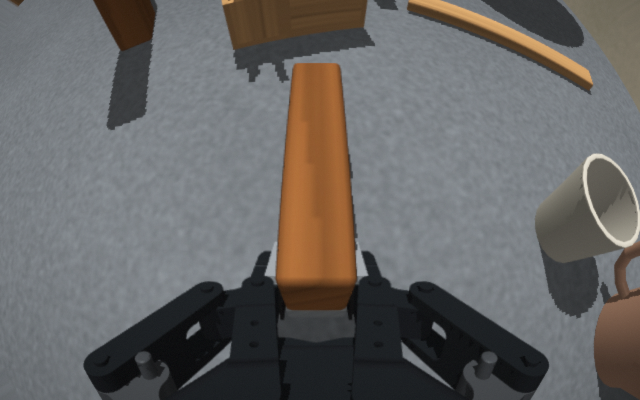

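The wrist view shows the wooden back up, spanning (278–355, 65–310), and the block almost flat and pivoted in the pads. A little farther down, then I release.

```bash
for i in 1 2 3; do python3 -m jog '{"travel":[[0,0,-2],[0,0,0]],"dr":[[0,0,0],[0,0,0]],"jaw":[255,255]}'|grep -A1 -E "pos|force"; done
```

```text
eef_pos: [0.499, 0.0988, 0.0205]
tcp_rot: [0.665, 0.666, 0.239, -0.238]
contact_force: [1.2, -2.6, 2.5]
opening: 0.319
eef_pos: [0.499, 0.0987, 0.0184]
tcp_rot: [0.665, 0.666, 0.239, -0.238]
contact_force: [1.0, -2.7, 4.7]
opening: 0.324
eef_pos: [0.4988, 0.0988, 0.0161]
tcp_rot: [0.665, 0.666, 0.239, -0.239]
contact_force: [0.5, -3.5, 3.7]
opening: 0.321
```

```bash
for i in 1 2; do python3 -m jog '{"travel":[[0,0,-2],[0,0,0]],"dr":[[0,0,0],[0,0,0]],"jaw":[255,255]}'|grep -E "pos|force"; done
python3 -m jog '{"travel":[[0,0,-1],[0,0,0]],"dr":[[0,0,0],[0,0,0]],"jaw":[255,255]}'|grep -E "pos|force"
```

```text
eef_pos: [0.4987, 0.0989, 0.0141]
contact_force: [0.8, -2.7, 3.1]
eef_pos: [0.4986, 0.0989, 0.012]
contact_force: [0.9, -2.8, 3.6]
eef_pos: [0.4986, 0.0989, 0.0111]
contact_force: [0.4, -2.9, 3.4]
```

```bash
python3 -m jog '{"travel":[[0,0,-1],[0,0,0],[0,0,0],[0,0,0],[0,0,0]],"dr":[[0,0,0],[0,0,0],[0,0,0],[0,0,0],[0,0,0]],"jaw":[255,160,150,130,110]}'
python3 -m jog '{"travel":[[0,-5,8],[0,-20,25],[0,-20,25],[0,-20,25],[0,-10,25]],"dr":[[0,0,0],[0,0,0],[0,0,0],[0,0,0],[0,0,0]],"jaw":[60,0,0,0,0]}'
python3 -m jog '{"travel":[[0,20,25],[0,30,25],[0,30,25],[0,30,20],[0,20,0]],"dr":[[-6.6,0,0],[-6.6,0,0],[-6.6,0,0],[-6.6,0,0],[-6.6,0,0]],"jaw":[0,0,0,0,0]}'
python3 -m jog '{"travel":[[0,0,0],[0,0,0]],"dr":[[-6.6,0,0],[0,0,0]],"jaw":[0,0]}' >/dev/null
python3 - <<'E'
from h import *
s=st()
cv2.imwrite('pics/w4.png',read_camera('wrist')[:,:,::-1])
cv2.imwrite('pics/t4.png',read_camera('top')[:,:,::-1])
E
```

```text
time: 10.18
eef_pos: [0.4979, 0.0993, 0.0097]
tcp_rot: [0.665, 0.666, 0.239, -0.239]
contact_force: [-0.4, -0.3, -0.7]
opening: 0.564
time: 10.6
eef_pos: [0.4989, 0.0219, 0.1199]
tcp_rot: [0.665, 0.666, 0.239, -0.238]
contact_force: [0.7, -0.9, 0.7]
opening: 0.995
time: 11.02
eef_pos: [0.5016, 0.1555, 0.2212]
tcp_rot: [0.705, 0.707, 0.044, -0.033]
contact_force: [1.6, 1.2, 0.5]
opening: 1.002
t11.18 pos [498.6 157.2 215.5] x [-0.008  1.    -0.004] y [1.    0.008 0.004] z [ 0.004 -0.004 -1.   ] F [-0.6  0.4 -0.2] op 0.999 q [ 0.11 -0.04  1.96 -0.    1.21  0.11]
```

View pics/w4.png

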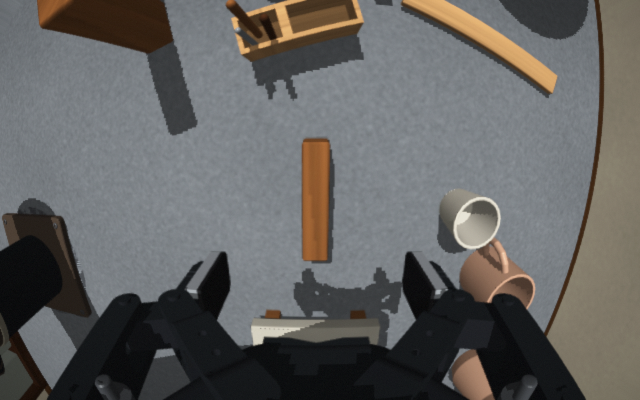

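The block stands alone on its edge, wooden back up at about (302–329, 139–261). I measure that face at z = 56 mm.

```bash
python3 - <<'E'
from h import *
s=st();im=cv2.imread('pics/w4.png');h=cv2.cvtColor(im,cv2.COLOR_BGR2HSV)
m=((h[...,1]>130)&(h[...,0]<18)).astype(np.uint8);m[:125]=0;m[275:]=0;m[:,:280]=0;m[:,350:]=0
c=max(cv2.findContours(m,0,2)[0],key=cv2.contourArea);r=cv2.minAreaRect(c);print(r)
P=np.array([wray(u,v,.056,s) for u,v in cv2.boxPoints(r)]);print(P.round(4),P.mean(0).round(4))
print(np.linalg.norm(P-np.roll(P,1,0),axis=1).round(4))
# slab from top image now
a=cv2.imread('pics/t4.png')
E
```

```text
t11.28 pos [498.2 154.7 213.4] x [-0.004  1.    -0.   ] y [ 1.     0.004 -0.   ] z [-0. -0. -1.] F [-0.4 -0.5 -0.1] op 1.000 q [ 0.11 -0.04  1.97 -0.    1.21  0.1 ]
((315.5, 199.5), (121.0, 27.0), 90.0)
[[0.485  0.2008 0.056 ]
 [0.5111 0.2009 0.056 ]
 [0.513  0.0715 0.056 ]
 [0.4837 0.0714 0.056 ]] [0.4982 0.1362 0.056 ]
[0.1294 0.0261 0.1294 0.0293]
```

```bash
python3 -m jog '{"travel":[[0,-40,10],[0,-40,10],[0,-40,10],[0,-40,10],[0,-40,10]],"dr":[[0,0,0],[0,0,0],[0,0,0],[0,0,0],[0,0,0]],"jaw":[0,0,0,0,0]}' >/dev/null
python3 -m jog '{"travel":[[0,-40,0],[0,-20,0],[0,0,0],[0,0,0]],"dr":[[0,0,0],[0,0,0],[0,0,0],[0,0,0]],"jaw":[0,0,0,0]}' >/dev/null
python3 - <<'E'
from h import *
s=st();im=read_camera('wrist')[:,:,::-1].copy();cv2.imwrite('pics/w5.png',im);np.save('s5.npy',np.r_[s['eef_pos'],s['tcp_rot']])
E
```

```text
t12.03 pos [ 497.7 -108.3  262.5] x [0.004 1.    0.   ] y [ 1.    -0.004 -0.001] z [-0.001  0.    -1.   ] F [ 0.5  0.1 -0.2] op 0.997 q [-0.41 -0.11  1.94 -0.    1.31 -0.41]
```

View pics/w5.png

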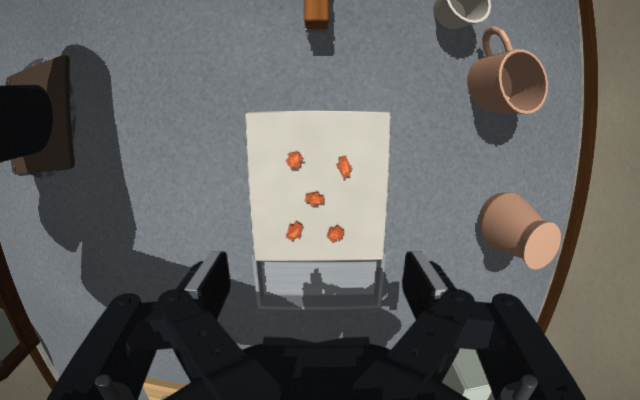

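The slab's corners are at (247,113), (389,112), (384,262) and (254,261), and all five chips and the tray are visible.

```bash
python3 - <<'E'
from h import *
d=np.load('s5.npy');s=dict(eef_pos=d[:3],tcp_rot=d[3:])
P=np.array([wray(u,v,.045,s) for u,v in [(247,113),(389,112),(384,262),(254,261)]]);print(P.round(4),P.mean(0).round(4))
print(np.linalg.norm(P-np.roll(P,1,0),axis=1).round(4),[np.arctan2(*(P[1]-P[0])[1::-1]),np.arctan2(*(P[2]-P[3])[1::-1])])
for u,v in [(295,160),(345,167),(315,199),(294,231),(336,234),(258,308),(382,306)]:print(wray(u,v,.05,s).round(3))
E
```

```text
[[ 0.4178 -0.0347  0.045 ]
 [ 0.5836 -0.0342  0.045 ]
 [ 0.5878 -0.2271  0.045 ]
 [ 0.4153 -0.2246  0.045 ]] [ 0.5011 -0.1302  0.045 ]
[0.1899 0.1658 0.193  0.1725] [np.float64(0.003446133930897755), np.float64(-0.014845319369088941)]
[ 0.474 -0.091  0.05 ]
[ 0.532 -0.1    0.05 ]
[ 0.497 -0.138  0.05 ]
[ 0.47  -0.179  0.05 ]
[ 0.522 -0.184  0.05 ]
[ 0.415 -0.298  0.05 ]
[ 0.59  -0.296  0.05 ]
```

```bash
python3 -m jog '{"travel":[[0,40,-10],[0,41,-20],[0,41,-20],[0,41,-20],[0,41,-20]],"dr":[[0,0,0],[0,0,0],[0,0,0],[0,0,0],[0,0,0]],"jaw":[0,0,0,0,0]}' 60 >/dev/null
python3 -m jog '{"travel":[[0,40,-30],[0,0,-40],[0,0,-35],[0,0,-25],[0,0,-10]],"dr":[[0,0,0],[0,0,0],[0,0,0],[0,0,0],[0,0,0]],"jaw":[0,0,0,0,0]}'
python3 -m jog '{"travel":[[0,0,-6],[0,0,0],[0,0,0],[0,0,0],[0,0,0]],"dr":[[0,0,0],[0,0,0],[0,0,0],[0,0,0],[0,0,0]],"jaw":[0,0,255,255,255]}'
python3 -m jog '{"travel":[[0,0,0],[0,0,0],[0,0,0],[0,0,0],[0,0,0]],"dr":[[0,0,0],[0,0,0],[0,0,0],[0,0,0],[0,0,0]],"jaw":[255,255,255,255,255]}'
```

```text
time: 12.92
eef_pos: [0.4944, 0.1183, 0.0407]
tcp_rot: [0.706, 0.708, -0.004, -0.003]
contact_force: [-1.1, -0.6, 0.2]
opening: 0.997
time: 13.33
eef_pos: [0.5003, 0.117, 0.0412]
tcp_rot: [0.707, 0.708, 0.001, 0.002]
contact_force: [-0.0, 0.2, 1.8]
opening: 0.607
time: 13.75
eef_pos: [0.4996, 0.117, 0.0405]
tcp_rot: [0.706, 0.708, -0.0, 0.001]
contact_force: [-2.2, -0.2, 5.6]
opening: 0.309
```

```bash
python3 -m jog '{"travel":[[0,0,0],[0,0,0],[0,0,0],[0,0,0],[0,0,0]],"dr":[[0,0,0],[0,0,0],[0,0,0],[0,0,0],[0,0,0]],"jaw":[120,0,0,0,0]}' >/dev/null
python3 -m jog '{"travel":[[-1,10,0],[-1,9,-9],[0,0,-9],[0,0,0],[0,0,0]],"dr":[[0,0,0],[0,0,0],[0,0,0],[0,0,0],[0,0,0]],"jaw":[0,0,0,0,0]}'
python3 -m jog '{"travel":[[0,0,0],[0,0,0],[0,0,0],[0,0,0],[0,0,0]],"dr":[[0,0,0],[0,0,0],[0,0,0],[0,0,0],[0,0,0]],"jaw":[255,255,255,255,255]}' >/dev/null
python3 -m jog '{"travel":[[0,0,0],[0,0,0],[0,0,0],[0,0,0],[0,0,0]],"dr":[[0,0,0],[0,0,0],[0,0,0],[0,0,0],[0,0,0]],"jaw":[255,255,255,255,255]}'
```

```text
time: 14.58
eef_pos: [0.4955, 0.1363, 0.0199]
tcp_rot: [0.706, 0.708, -0.002, -0.0]
contact_force: [-0.5, 0.4, 1.4]
opening: 1.003
time: 15.42
eef_pos: [0.4974, 0.1359, 0.0218]
tcp_rot: [0.706, 0.708, -0.0, 0.001]
contact_force: [0.5, -1.2, 3.1]
opening: 0.32
```

```bash
python3 -m jog '{"travel":[[0,0,15],[0,0,25],[0,0,25],[0,0,25],[0,0,0]],"dr":[[0,0,0],[0,0,0],[0,0,0],[0,0,0],[0,0,0]],"jaw":[255,255,255,255,255]}'
python3 -m jog '{"travel":[[0,-14,0],[0,-14,0],[0,-14,0],[0,-14,0],[0,-14,0]],"dr":[[0,0,-6.9],[0,0,-6.9],[0,0,-6.9],[0,0,-6.9],[0,0,-6.9]],"jaw":[255,255,255,255,255]}' >/dev/null
python3 -m jog '{"travel":[[0,-14,0],[0,-14,0],[0,-14,0],[0,-15,0],[0,-15,0]],"dr":[[0,0,-6.9],[0,0,-6.9],[0,0,-6.9],[0,0,-6.9],[0,0,-6.9]],"jaw":[255,255,255,255,255]}' >/dev/null
python3 -m jog '{"travel":[[1,-15,0],[1,-15,0],[1,-15,0],[0,0,0],[0,0,0]],"dr":[[0,0,-6.9],[0,0,-6.9],[0,0,-6.9],[0,0,0],[0,0,0]],"jaw":[255,255,255,255,255]}'
python3 -c "
from h import *
st()"
```

```text
time: 15.83
eef_pos: [0.4994, 0.1364, 0.1156]
tcp_rot: [0.706, 0.708, 0.002, 0.003]
contact_force: [1.1, 0.3, -0.3]
opening: 0.322
time: 17.08
eef_pos: [0.4985, -0.0509, 0.1094]
tcp_rot: [1.0, 0.004, -0.003, -0.001]
contact_force: [-0.8, -0.3, -1.6]
opening: 0.314
t17.08 pos [498.5 -50.9 109.4] x [ 1.     0.008 -0.005] y [ 0.008 -1.    -0.002] z [-0.005  0.001 -1.   ] F [-0.8 -0.3 -1.6] op 0.314 q [-0.3   0.04  2.09 -0.    1.01  1.26]
```

Lower slowly onto the slab until it touches. I expect contact at TCP z ≈ 67.

```bash
python3 -m jog '{"travel":[[1,0,-15],[1,0,-15],[1,0,-5],[0,0,-3],[0,0,0]],"dr":[[0,0,-0.3],[0,0,0],[0,0,0],[0,0,0],[0,0,0]],"jaw":[255,255,255,255,255]}'|grep -E "pos|force"
for i in 1 2 3; do python3 -m jog '{"travel":[[0,0,-1.5],[0,0,0]],"dr":[[0,0,0],[0,0,0]],"jaw":[255,255]}'|grep -E "pos|force"; done
```

```text
eef_pos: [0.5019, -0.0501, 0.0722]
contact_force: [-0.5, 0.2, -2.5]
eef_pos: [0.5031, -0.0509, 0.0722]
contact_force: [0.1, -0.5, -1.8]
eef_pos: [0.503, -0.051, 0.0706]
contact_force: [-0.4, 0.5, -2.3]
eef_pos: [0.5027, -0.051, 0.0688]
contact_force: [-0.5, 0.0, -2.4]
```

```bash
for i in 1 2 3; do python3 -m jog '{"travel":[[0,0,-1],[0,0,0]],"dr":[[0,0,0],[0,0,0]],"jaw":[255,255]}'|grep -E "pos|force"; done
```

```text
eef_pos: [0.5027, -0.051, 0.0676]
contact_force: [-0.4, -0.6, -1.9]
eef_pos: [0.5029, -0.051, 0.0668]
contact_force: [0.4, 0.4, -1.9]
eef_pos: [0.5029, -0.051, 0.0667]
contact_force: [-2.3, 0.7, 4.7]
```

Light contact, about 6 N. Wipe towards −y.

```bash
for i in 1 2 3; do python3 -m jog '{"travel":[[0,-8,0],[0,-8,0],[0,-8,0],[0,-8,0],[0,-8,0]],"dr":[[0,0,0],[0,0,0],[0,0,0],[0,0,0],[0,0,0]],"jaw":[255,255,255,255,255]}'|grep -E "pos|force"; done
python3 -c "
from h import *
a=cv2.resize(read_camera('top')[150:270,280:450,::-1],None,fx=3,fy=3);b=cv2.resize(read_camera('scene')[180:320,200:340,::-1],None,fx=2.57,fy=2.57)
o=np.zeros((360,510+360,3),np.uint8);o[:,:510]=a;o[:,510:]=cv2.resize(b,(360,360));cv2.imwrite('pics/p6.png',cv2.resize(o,(800,331)))"
```

```text
eef_pos: [0.5036, -0.0917, 0.0668]
contact_force: [0.4, 4.4, 6.2]
eef_pos: [0.5035, -0.1317, 0.0667]
contact_force: [0.5, 4.2, 6.6]
eef_pos: [0.5033, -0.1716, 0.0667]
contact_force: [-0.0, 4.5, 6.7]
```

View pics/p6.png

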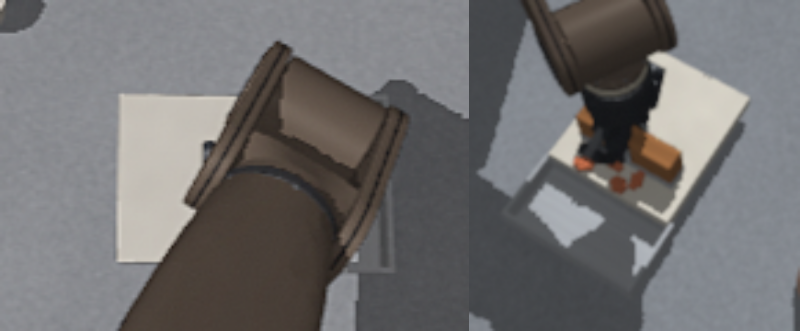

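The slab is clean behind the blade, and the chips are bunched ahead of it near the tray end, at (580–650, 160–185). Carry on over the edge.

```bash
for i in 1 2; do python3 -m jog '{"travel":[[0,-7,0],[0,-7,0],[0,-7,0],[0,-7,0],[0,-7,0]],"dr":[[0,0,0],[0,0,0],[0,0,0],[0,0,0],[0,0,0]],"jaw":[255,255,255,255,255]}'|grep -E "pos|force"; done
python3 -m jog '{"travel":[[0,-4,0.5],[0,0,0],[0,0,0],[0,0,10],[0,0,25]],"dr":[[0,0,0],[0,0,0],[0,0,0],[0,0,0],[0,0,0]],"jaw":[255,255,255,255,255]}'|grep -E "pos|force"
python3 -m jog '{"travel":[[0,0,40],[0,30,30],[0,40,5],[0,40,0],[0,40,0]],"dr":[[0,0,0],[0,0,0],[0,0,0],[0,0,0],[0,0,0]],"jaw":[255,255,255,255,255]}'|grep -E "pos|force"
python3 -m jog '{"travel":[[0,40,0],[0,40,0],[0,40,0],[0,40,0],[0,20,0]],"dr":[[0,0,0],[0,0,0],[0,0,0],[0,0,0],[0,0,0]],"jaw":[255,255,255,255,255]}'|grep -E "pos|force"
python3 -c "
from h import *
st()
a=cv2.resize(read_camera('top')[150:270,280:450,::-1],None,fx=3,fy=3);b=cv2.resize(read_camera('scene')[180:320,200:340,::-1],None,fx=2.57,fy=2.57)
o=np.zeros((360,510+360,3),np.uint8);o[:,:510]=a;o[:,510:]=cv2.resize(b,(360,360));cv2.imwrite('pics/p7.png',cv2.resize(o,(800,331)))"
```

```text
eef_pos: [0.5033, -0.2062, 0.0668]
contact_force: [-0.7, 5.0, 6.9]
eef_pos: [0.503, -0.2416, 0.0663]
contact_force: [-0.2, -0.2, -2.2]
eef_pos: [0.4997, -0.2429, 0.0974]
contact_force: [-0.7, 0.0, -2.6]
eef_pos: [0.5029, -0.0943, 0.1776]
contact_force: [0.2, 1.0, -2.2]
eef_pos: [0.5017, 0.0884, 0.1762]
contact_force: [0.3, -0.1, -2.1]
t21.93 pos [501.7  88.4 176.2] x [ 1.     0.005 -0.002] y [ 0.005 -1.    -0.001] z [-0.002  0.001 -1.   ] F [ 0.3 -0.1 -2.1] op 0.321 q [-0.03 -0.03  2.03  0.    1.14  1.54]
```

View pics/p7.png

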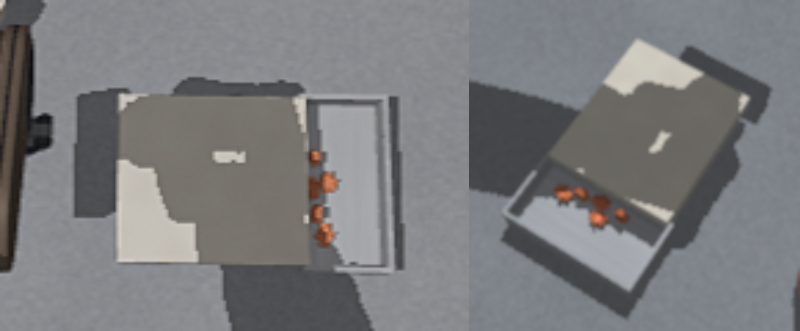

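All five chips lie in the tray, at (310–340, 155–240) in the left half, and the slab is bare. Now I put the scraper down on the open table at y ≈ 0.13.

```bash
python3 -m jog '{"travel":[[0,20,-30],[0,20,-35],[0,0,-38],[0,0,-30],[0,0,-15]],"dr":[[0,0,0],[0,0,0],[0,0,0],[0,0,0],[0,0,0]],"jaw":[255,255,255,255,255]}'|grep -E "pos|force"
for i in 1 2 3; do python3 -m jog '{"travel":[[0,0,-1.5],[0,0,0]],"dr":[[0,0,0],[0,0,0]],"jaw":[255,255]}'|grep -E "pos|force"; done
```

```text
eef_pos: [0.4995, 0.1238, 0.0236]
contact_force: [-1.1, -0.1, -2.3]
eef_pos: [0.5025, 0.1238, 0.0259]
contact_force: [0.6, 0.0, -2.1]
eef_pos: [0.5041, 0.1241, 0.0263]
contact_force: [-0.3, 0.4, -2.5]
eef_pos: [0.5034, 0.1244, 0.0241]
contact_force: [-0.7, -0.3, -2.1]
```

```bash
for i in 1 2 3; do python3 -m jog '{"travel":[[0,0,-1],[0,0,0]],"dr":[[0,0,0],[0,0,0]],"jaw":[255,255]}'|grep -E "pos|force"; done
```

```text
eef_pos: [0.5028, 0.1245, 0.0224]
contact_force: [-0.5, 0.3, -1.5]
eef_pos: [0.5031, 0.1245, 0.0219]
contact_force: [-0.2, -0.3, 2.2]
eef_pos: [0.5031, 0.1245, 0.0217]
contact_force: [-2.8, -1.5, 8.4]
```

Contact. Release and withdraw upward.

```bash
python3 -m jog '{"travel":[[0,0,0.5],[0,0,0],[0,0,0],[0,0,0],[0,0,0]],"dr":[[0,0,0],[0,0,0],[0,0,0],[0,0,0],[0,0,0]],"jaw":[200,140,110,60,0]}' >/dev/null
python3 -m jog '{"travel":[[0,0,0],[0,0,0],[0,0,0],[0,0,15],[0,0,30]],"dr":[[0,0,0],[0,0,0],[0,0,0],[0,0,0],[0,0,0]],"jaw":[0,0,0,0,0]}'
python3 -m jog '{"travel":[[0,0,35],[0,0,40],[0,0,40],[0,0,30],[0,0,0]],"dr":[[0,0,0],[0,0,0],[0,0,0],[0,0,0],[0,0,0]],"jaw":[0,0,0,0,0]}'
python3 -c "
from h import *
st();a=read_camera('scene')[60:340,190:470,::-1];w=read_camera('wrist')[:,:,::-1]
o=np.zeros((400,800,3),np.uint8);o[:,:400]=cv2.resize(a,(400,400));o[:250,400:]=cv2.resize(w,(400,250));cv2.imwrite('pics/f8.png',o)"
```

```text
time: 24.28
eef_pos: [0.4993, 0.1242, 0.0623]
tcp_rot: [1.0, 0.001, -0.005, 0.0]
contact_force: [0.3, -0.9, -0.2]
opening: 0.999
time: 24.7
eef_pos: [0.507, 0.1248, 0.2194]
tcp_rot: [1.0, 0.001, 0.007, -0.0]
contact_force: [0.5, 0.1, 0.4]
opening: 0.999
t24.70 pos [507.  124.8 219.4] x [1.    0.002 0.014] y [ 0.002 -1.    -0.001] z [ 0.014  0.001 -1.   ] F [0.5 0.1 0.4] op 0.999 q [ 0.05 -0.05  1.97  0.    1.21  1.62]
```

View pics/f8.png

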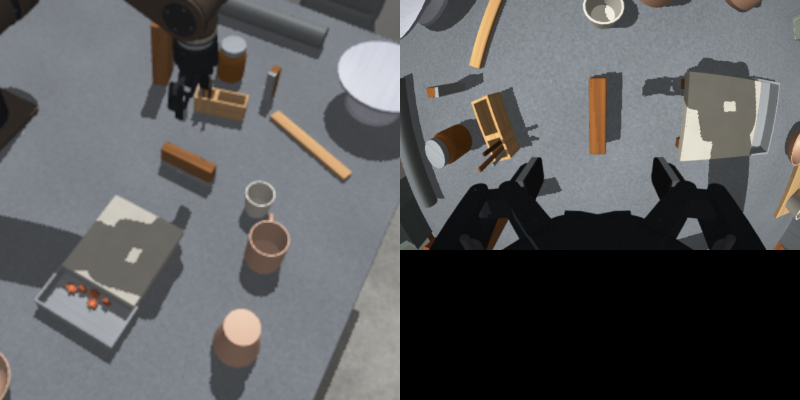

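The scraper stands alone on its edge at (188,162), clear of the slab. The chips are in the tray at (88,293), and the pots, jar and stick look unmoved. Signing off.

```bash
python3 -c "
from plant import *
print(sign_off())"
```

```text
the job is handed in; nothing more can be done
None
```

The job is done and handed in at about 25 s of the 70 s allowed.

- **Lifting and laying down:** I took the middle-sized scraper out of the caddy by its top. I laid it on its steel edge on the bare table by letting it pivot in the pads, and released it.
- **Re-gripping:** I took it again from above by its wooden back. The first closing came out about 18 mm too high and 19 mm off centre. I opened, corrected and gripped again before lifting.
- **Wiping:** One pass at about 6–9 N of downward force cleared the slab. The fingertips stayed about 22 mm above it, higher than the chips, so the gripper should not have touched them.
- **Putting away:** The scraper stands on its steel edge at about (0.50, 0.12), some 14 cm from the slab, with the gripper clear above it.

The last pictures show all five chips in the tray and the slab bare. The cup, mug, jar, stick and pitcher look unmoved. The bowl was only just in the edge of the final view, but the arm did not go near it after the start. No check failed at the end.

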